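# Shut and lock the small-parts drawers

### The job

Gently push both open drawers of the small-parts cabinet fully home with your fingertips, keeping the brass bushes inside them upright. Only then push the upright tab on the cabinet roof sideways, to the left as seen from the robot, as far as it goes, so that the lock plate's tongues stand in front of the drawers. It is all pushing: lift or carry nothing, and leave the other things on the bench and on the cabinet where they are.

Things in the scene. Friction and masses are not known exactly. Their poses are not given: they have to be found in the camera images.
- cabinet: grey steel cabinet fixed to the bench, 170 deep (x) x 320 wide (y) x 85 high. Origin: centre of its underside. x points from its front into it (away from the robot, within 0.3 rad), y to the left seen from the robot. Two drawers, centred at y = +72.5 and -72.5, slide out of its front; closed, their faces are at x = -85, 3 proud of the frame. Two guide strips, 7 high, on the roof flank the lock plate.
- drawer_left (a joint): how far the left drawer (cabinet y = +72.5) stands open, in m: 0 is fully home, with its face 3 mm proud of the cabinet's frame; grows as it comes out towards the robot, at most 0.115. Starts 0.05 to 0.10. Friction about 1.5 N, no spring; a hard stop at 0.
- drawer_right (a joint): the same for the right drawer (cabinet y = -72.5).
- lock_plate (a joint): travel of the dark steel plate on the roof, in m, towards the cabinet's +y: 0 unlocked, 0.05 locked (hard stop). Starts 0 to 0.012. Friction about 2 N, no spring. Its two tongues, 14 wide, hang 5 mm in front of the frame, down to 63 above the bench: unlocked before the middle and right posts, locked before the drawers. Do not move it beyond 0.02 while a drawer is out.
- drawer_left_front (a point): centre of the outer face of the left drawer's front, moves with the drawer. The front is a plain upright steel plate without a handle, 111 wide, 68 high (7 to 75 above the bench; this point is 41 above it); push it along the cabinet's +x.
- drawer_right_front (a point): the same for the right drawer.
- lock_tab (a point): centre of the top edge of the lock plate's upright tab, 125 above the bench; moves with the plate. The tab is 44 long (cabinet x), 10 thick (cabinet y) and stands 38 above the cabinet's roof (the plate around it is 4 thick). Push its -y face along the cabinet's +y.
- bush_left: loose brass bush, a ring 24 across and 30 high standing on end on the floor of the left drawer (floor 11 above the bench; side walls reach 57 above the bench). Origin: centre of its underside, z its axis.
- bush_right: the same in the right drawer.
- bearing: loose steel ring bearing, 42 across, 14 high, lying on the cabinet's roof near its left end. Origin: centre of its underside.
- roller: black grooved cable roller, 72 across, 50 high, standing on the bench just left of the cabinet. Origin: centre of its underside.
- oil_can: green can, 54 across, 130 high, standing on the bench just right of the cabinet. Origin: centre of its underside.
- collar: dark steel shaft collar, 38 across, 20 high, lying on the bench in front of the cabinet, between the paths of the drawers. Origin: centre of its underside.
- screwdriver: screwdriver with a green handle lying on the bench, at the left in front. Origin: on its underside, near its middle.
- wrench: steel wrench lying on the bench, at the right in front. Origin: on its underside, near its middle.
- drill: yellow and black cordless drill, 200 high, standing on its battery at the left of the bench. Origin: centre of its underside.

How it is judged:
By the outcome, as a careful person would: the job done as asked, in the order asked, and still so for the second after the job is handed in, with the robot touching nothing.
It also fails if it takes over 54 s, if anything falls off the work surface, if the arm or the gripper's body presses on something with over 40 N, if the wrist force passes 120 N, or if a joint passes its speed limit or range.

### The arm

A 6-joint arm with a two-finger parallel gripper is mounted at the origin on the work surface. World frame = base frame: x ahead of the robot, y to its left, z up, the work surface at z = 0. Lengths are in mm, angles in degrees, forces in N, time in s.
With the tool pointing down it reaches from about 325 to 1000 mm from the base axis. Payload 5.1 kg.
Tool frame: the origin (TCP) lies midway between the tips of the shut fingers; the grasp point (between the pads) lies 19 mm behind it; z points along the fingers, y is the direction in which the jaws open and shut (so a half turn about z gives the same grasp; the last joint's range is limited). The gripper opens to 85 mm and grips with 20 to 120 N. Pads are 22 mm wide; open, the fingers measure 114 mm over their backs; the gripper's body (76 mm by 85 mm) begins 54 mm behind the grasp point. The pads swing forward as they close: fully open they stand 13 mm farther back than shut.
Start: joints at [-79.446, 7.093, 94.555, -0, 78.352, -4.733], TCP at [171.337, -626.999, 231.322] pointing down, gripper open.
Joint ranges: [-149.61, 149.61], [-58.7, 133.49], [1.44, 155.28], [-77.14, 257.14], [18.33, 153.61], [-166.67, 166.67]. Speed limits (degrees/s): [147.25, 147.25, 180, 180, 180, 180].

### API

Orientations are given as a 3x3 rotation matrix whose columns are the frame's x, y, z axes.
In Python, from workcell import manip gives the robot as it stands.
- The arm moves only by the tool step_arm, never from a script. Its argument "steps" is a list of rows, each a list of 2 entries, a list of its own where there are three numbers: the shift along the tool's x, y, z in cm, then the turn, a rotation vector about the tool's x, y, z in rad. A call has 1 to 10 rows; each row shifts and turns the commanded pose from where the row before left it, along the tool's axes as they then stand; what a row does not reach is not made up. A row lasts 1/8 s, in which the tool goes at most 62.5 mm and 10.7 degrees, less where a joint would pass 70% of its speed; a pose out of reach is approached as far as the arm can. A call is refused whole if a number of a shift passes 6.25 or a number of a turn 0.188, either way. A call with a gripper value outside its range is refused whole. "hand" is the gripper's target within -1 to 1 (fully open at 1, half-way at 0, shut at -1), set as the call begins (left out, the last holds). The fingers move at their own pace and stop on an object; "grip_force" is the grip in N (left out, the last holds). Time passes only in rows, so rows that do not move let the fingers close. It gives the time, the measured TCP pose, the force and the opening at its end, in the units of the state.
- manip.observe(): the state, without advancing time (a new reading comes with each control period).
- manip.read_camera(name): name is "scene" or "top" or "wrist"; returns a dict with "frame" (384x512x3 uint8, blue, green, red), "fx", "fy", "cx", "cy" (pixels), "dist_coeffs" ([k1, k2, p1, p2, k3] as OpenCV has them; the pictures are not rectified), "origin" and "orientation" of the camera in the world. Camera axes: x right, y down, z forward; pixel columns grow to the right and rows downward; lengths in mm; the calibration is good to about 2 mm. A picture is of the moment at which its call begins. There is no depth.
- manip.hand_in(): hands the job in, once; it reports no verdict.
The state is a dict: "time": time; "q": joint angles; "joint_vel": joint speeds; "effort": joint torques, N m; "ee_pos": TCP position; "eef_rot": TCP orientation; "ft_force": force on the tool from outside, world axes, zero at the start; "wrist_torque": the same for the moment, N m; "width": finger opening in mm.
Only numpy, scipy, OpenCV 4.12 (cv2) and the standard library are available. Lean on these libraries where they do the work, as an engineer would, in place of code of your own. Each camera call takes 0.05 s, during which the arm holds its last target. There are 200 camera calls.

## Working session

There is one attempt and no reset: what is moved stays moved. The work goes in short steps, Python scripts to look and compute and a tool call to move; the robot and the scene stay as the last step left them, time stands still between calls to the robot, and variables do not carry over. Pictures are saved under pics/ and viewed, about 8 in all and at most 12, crops included, and the job is handed in when it is done.

Besides the shell and the picture viewer there is one more tool, called by a JSON object that holds its "fn" and its "kwargs", one argument or row to a line. step_arm: Moves the arm, as the interface text tells. Its arguments: {"type":"object","properties":{"steps":{"type":"array"},"hand":{"type":"number"},"grip_force":{"type":"number"}},"required":["steps"]}

```bash
mkdir -p pics; cat > h.py <<'E'
import numpy as np, cv2
from workcell import manip
def shot(n,f):
    c=manip.read_camera(n); cv2.imwrite(f,c['frame']); np.save(f+'.npy',{k:v for k,v in c.items()},allow_pickle=True); return c
def load(f): return np.load(f+'.npy',allow_pickle=True).item()
def K(c): return np.array([[c['fx'],0,c['cx']],[0,c['fy'],c['cy']],[0,0,1.]])
def ray(c,u,v,z):
    p=cv2.undistortPoints(np.array([[[u,v]]],float),K(c),np.array(c['dist_coeffs'],float))[0,0]
    d=np.array(c['orientation'])@np.array([p[0],p[1],1]); o=np.array(c['origin'],float)
    return o+d*(z-o[2])/d[2]
def proj(c,P):
    R=np.array(c['orientation']).T; t=-R@np.array(c['origin'],float)
    return cv2.projectPoints(np.array(P,float).reshape(-1,3),cv2.Rodrigues(R)[0],t,K(c),np.array(c['dist_coeffs'],float))[0][:,0]
E
python3 - <<'E'
from h import *
a=shot('top','pics/top.png');b=shot('scene','pics/scene.png')
for c in(a,b):print(c['origin'],np.round(c['orientation'],3).tolist(),c['fx'])
for n in('top','scene'):
    im=cv2.imread(f'pics/{n}.png');cv2.imwrite(f'pics/{n}2.png',cv2.resize(im,(800,600),interpolation=cv2.INTER_CUBIC))
s=manip.observe();print(s['time'],np.round(s['eef_rot'],3).tolist(),s['ft_force'])
E
```

```text
[ 294.26968319   35.53622917 1074.95650645] [[0.092, -0.974, 0.208], [-0.996, -0.09, 0.017], [0.002, -0.209, -0.978]] 355.6449398823045
[ 943.90816779 -254.05305388  980.50290588] [[0.539, 0.735, -0.412], [0.842, -0.462, 0.278], [0.014, -0.497, -0.868]] 353.4475513338364
0.1 [[0.965, 0.264, -0.0], [0.264, -0.965, 0.002], [0.0, -0.002, -1.0]] [ 0.26103147 -0.5180106   0.38286265]
```

View pics/top2.png

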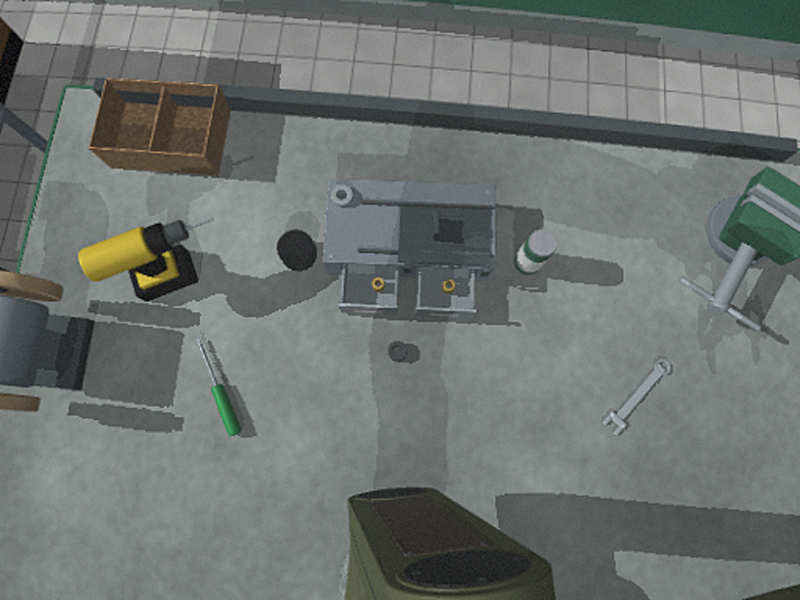

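View pics/scene2.png

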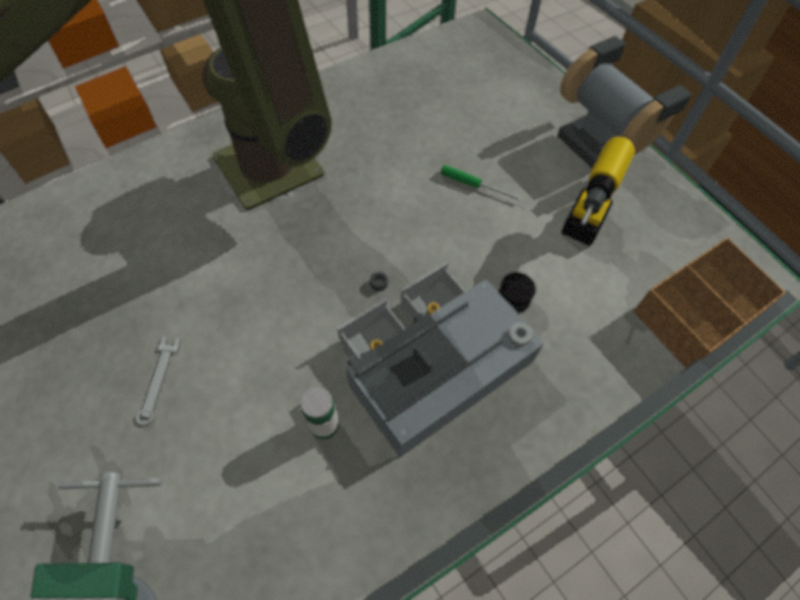

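The top view shows the cabinet at about (328..495, 181..270), with both drawers open below it. The collar is at (398,351), the oil can at (535,250), and the tab on the dark plate near (450,230). I'll zoom in next.

```bash
python3 - <<'E'
from h import *
im=cv2.imread('pics/top.png')[105:235,175:360]
cv2.imwrite('pics/topc.png',cv2.resize(im,None,fx=4.3,fy=4.3,interpolation=cv2.INTER_CUBIC))
c=load('pics/top.png')
s=.64
for n,(u,v) in dict(bl=(328,181),br=(495,184),fl=(325,264),fr=(495,270)).items():print(n,ray(c,u*s,v*s,85).round(1))
E
```

```text
bl [729.6 209.8  85. ]
br [ 753.4 -109.9   85. ]
fl [564.7 195.3  85. ]
fr [ 582.4 -118.9   85. ]
```

View pics/topc.png

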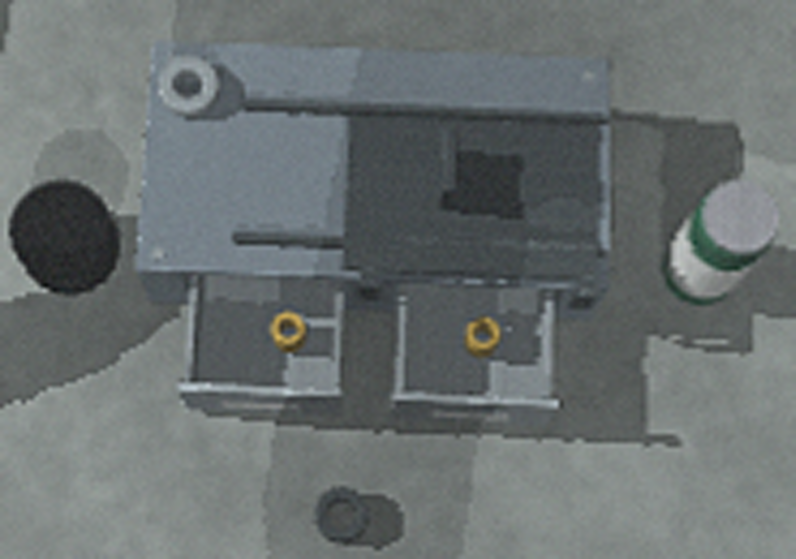

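```bash
cat > fit.py <<'E'
from h import *
from scipy.optimize import least_squares
c=load('pics/top.png')
f=lambda p:(p[0]/4.3+175,p[1]/4.3+105)
obs=[ray(c,*f(p),85)[:2] for p in((154,43),(609,57),(137,270))]
mod=np.array([[85,160],[85,-160],[-82,160]],float)
T=lambda q,m:np.array(q[:2])+np.asarray(m)@np.array([[np.cos(q[2]),np.sin(q[2])],[-np.sin(q[2]),np.cos(q[2])]])
r=least_squares(lambda q:(T(q,mod)-obs).ravel(),[660,40,0]);q=r.x
print('cab',q[:2].round(1),np.degrees(q[2]).round(2),r.fun.round(1))
R=np.array([[np.cos(q[2]),-np.sin(q[2])],[np.sin(q[2]),np.cos(q[2])]])
loc=lambda w:(np.array(w)[:2]-q[:2])@R
for n,p,z in(('L1',(181,387),75),('L2',(338,393),75),('R1',(397,402),75),('R2',(556,405),75),('bushL',(288,330),41),('bushR',(482,336),41),('collar',(341,515),20),('bearing',(187,84),99),('can',(738,220),130),('roller',(65,237),50),('tabtopA',(445,212),125),('tabtopB',(523,216),125),('plateL',(347,180),89)):
    w=ray(c,*f(p),z);print(n,w.round(1),loc(w).round(1))
E
python3 fit.py
```

```text
cab [657.8  44.1] 3.29 [ 1.   1.2  0.1 -1.3 -1.1  0. ]
L1 [492.7 161.6  75. ] [-158.2  126.8]
L2 [498.3  56.7  75. ] [-158.6   21.8]
R1 [495.8  17.   75. ] [-163.3  -17.8]
R2 [503.5 -88.9  75. ] [-161.7 -123.9]
bushL [546.6  96.2  41. ] [-108.1   58.5]
bushR [554.8 -38.7  41. ] [-107.6  -76.7]
collar [423.8  47.8  20. ] [-233.5   17.1]
bearing [698.3 178.9  99. ] [ 48.1 132.2]
can [ 625.3 -192.8  130. ] [ -46.  -234.6]
roller [596.9 258.2  50. ] [-48.6 217.3]
tabtopA [614.3  -2.6 125. ] [-46.1 -44.1]
tabtopB [616.4 -53.5 125. ] [-47. -95.]
plateL [643.  64.  89.] [-13.7  20.8]
```

{"fn": "step_arm", "kwargs": {
  "steps": [
    [[3.7,-4.0,-0.5],[0,0,0]],
    [[3.7,-4.0,-0.5],[0,0,0]],
    [[3.7,-4.0,-0.5],[0,0,0]],
    [[3.7,-4.0,-0.5],[0,0,0]],
    [[3.7,-4.0,-0.5],[0,0,0]],
    [[3.7,-4.0,-0.5],[0,0,0]],
    [[3.7,-4.0,-0.5],[0,0,0]],
    [[3.7,-4.0,-0.5],[0,0,0]],
    [[3.7,-4.0,-0.5],[0,0,0]],
    [[3.7,-4.0,-0.5],[0,0,0]]
  ],
  "hand": -1
}}

```text
time: 1.35
ee_pos: [423.1, -141.8, 281.2]
eef_rot: [[0.965, 0.263, 0.0], [0.263, -0.965, -0.0], [0.0, 0.0, -1.0]]
ft_force: [-0.1, -0.5, -0.3]
width: -0.1
```

{"fn": "step_arm", "kwargs": {
  "steps": [
    [[3.7,-4.0,0],[0,0,0]],
    [[3.7,-4.0,0],[0,0,0]],
    [[0,0,0],[0,0,0.105]],
    [[0,0,0],[0,0,0.105]],
    [[0,0,0],[0,0,0]],
    [[0,0,0],[0,0,0]]
  ]
}}

```text
time: 2.1
ee_pos: [472.9, -47.0, 281.1]
eef_rot: [[0.998, 0.058, -0.0], [0.058, -0.998, 0.0], [-0.0, -0.0, -1.0]]
ft_force: [-0.4, 0.5, -0.5]
width: 0.4
```

```bash
python3 - <<'E'
from h import *
c=shot('wrist','pics/w1.png');print(np.round(c['origin'],1),np.round(c['orientation'],3).tolist())
im=cv2.imread('pics/w1.png');cv2.imwrite('pics/w1b.png',cv2.resize(im,(800,600),interpolation=cv2.INTER_CUBIC))
s=manip.observe();print(s['time'],s['ee_pos'],np.round(s['eef_rot'],3).tolist(),s['q'])
E
```

```text
[549.5 -41.5 424.2] [[0.058, -0.953, -0.299], [-0.998, -0.055, -0.016], [-0.001, 0.299, -0.954]]
2.15 [472.928885   -47.10546949 281.12796421] [[0.998, 0.057, -0.0], [0.057, -0.998, 0.0], [-0.0, -0.0, -1.0]] [-1.21627338e+01 -1.72667818e+01  1.12541527e+02 -1.49840100e-03
  8.47431704e+01  7.45413135e+01]
```

View pics/w1b.png

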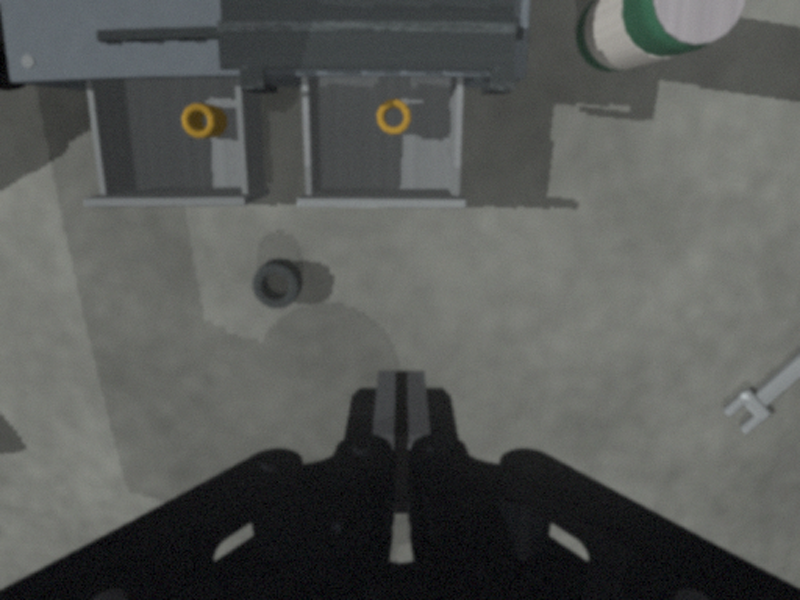

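The wrist view shows the left front edge at (87..245, 204), the right one at (297..465, 206), the cabinet's front-left corner at (10,82), and the collar at (277,283), well clear of the paths.

```bash
cat >> fit.py <<'E'
print('wrist');c=load('pics/w1.png')
for n,p,z in(('L1',(87,207),75),('L2',(245,205),75),('R1',(297,207),75),('R2',(465,207),75),('FL',(10,82),85),('FR',(526,75),85),('bL',(198,121),41),('bR',(393,117),41),('collar',(277,283),20),('plateL',(217,50),89)):
    w=ray(c,p[0]*.64,p[1]*.64,z);print(n,w.round(1),loc(w).round(1))
for n,m in(('R',(-165,-72.5)),('L',(-165,72.5)),('Rend',(-85,-72.5)),('Lend',(-85,72.5))):print(n,T(q,np.array([m])).round(1))
E
python3 fit.py|sed -n '/wrist/,$p'
```

```text
wrist
L1 [491.2 166.6  75. ] [-159.3  131.9]
L2 [497.5  58.3  75. ] [-159.2   23.4]
R1 [498.   23.9  75. ] [-160.7  -11. ]
R2 [504.3 -86.1  75. ] [-160.8 -121.2]
FL [569.9 204.8  85. ] [-78.6 165.5]
FR [ 587.  -114.5   85. ] [ -79.8 -154.2]
bL [549.6 100.1  41. ] [-104.9   62.2]
bR [558.7 -35.5  41. ] [-103.5  -73.7]
collar [428.9  50.   20. ] [-228.3   19.1]
plateL [590.7  69.6  89. ] [-65.6  29.4]
R [[497.3 -37.8]]
L [[489. 107.]]
Rend [[577.1 -33.2]]
Lend [[568.8 111.6]]
```

{"fn": "step_arm", "kwargs": {
  "steps": [
    [[-0.4,-0.4,5],[0,0,0]],
    [[-0.4,-0.4,5],[0,0,0]],
    [[0,-0.4,5],[0,0,0]],
    [[0,0,5],[0,0,0]],
    [[0,0,3.5],[0,0,0]],
    [[0,0,0],[0,0.174,0]],
    [[0,0,0],[0,0.174,0]],
    [[0,0,0],[0,0.174,0]],
    [[0,0,0],[0,0,0]]
  ]
}}

```text
time: 3.28
ee_pos: [460.6, -35.0, 43.2]
eef_rot: [[0.868, 0.056, 0.493], [0.047, -0.998, 0.029], [0.494, -0.002, -0.87]]
ft_force: [0.2, 0.1, 0.6]
width: -0.2
```

{"fn": "step_arm", "kwargs": {
  "steps": [
    [[0.7,0,0.4],[0,0,0]],
    [[0.7,0,0.4],[0,0,0]],
    [[0.43,0,0.245],[0,0,0]],
    [[0.43,0,0.245],[0,0,0]],
    [[0.43,0,0.245],[0,0,0]],
    [[0.43,0,0.245],[0,0,0]],
    [[0.43,0,0.245],[0,0,0]],
    [[0.43,0,0.245],[0,0,0]],
    [[0.43,0,0.245],[0,0,0]],
    [[0.43,0,0.245],[0,0,0]]
  ]
}}

```text
time: 4.53
ee_pos: [520.1, -32.2, 46.3]
eef_rot: [[0.866, 0.057, 0.497], [0.049, -0.998, 0.028], [0.498, -0.0, -0.867]]
ft_force: [-2.5, -0.8, -0.6]
width: -0.1
```

{"fn": "step_arm", "kwargs": {
  "steps": [
    [[0.43,0,0.245],[0,0,0]],
    [[0.43,0,0.245],[0,0,0]],
    [[0.43,0,0.245],[0,0,0]],
    [[0.43,0,0.245],[0,0,0]],
    [[0.43,0,0.245],[0,0,0]],
    [[0.43,0,0.245],[0,0,0]],
    [[0.43,0,0.245],[0,0,0]]
  ]
}}

```text
time: 5.4
ee_pos: [554.9, -30.2, 46.6]
eef_rot: [[0.865, 0.057, 0.498], [0.049, -0.998, 0.028], [0.498, -0.0, -0.867]]
ft_force: [-1.8, -0.1, -0.8]
width: -0.0
```

{"fn": "step_arm", "kwargs": {
  "steps": [
    [[0.26,0,0.15],[0,0,0]],
    [[0.26,0,0.15],[0,0,0]],
    [[0.17,0,0.1],[0,0,0]]
  ]
}}

```text
time: 5.78
ee_pos: [562.8, -29.8, 46.8]
eef_rot: [[0.865, 0.057, 0.498], [0.049, -0.998, 0.028], [0.499, 0.0, -0.867]]
ft_force: [-1.0, -0.8, 0.0]
width: -0.3
```

{"fn": "step_arm", "kwargs": {
  "steps": [
    [[0.17,0,0.1],[0,0,0]],
    [[0.17,0,0.1],[0,0,0]]
  ]
}}

```text
time: 6.02
ee_pos: [566.7, -29.6, 46.8]
eef_rot: [[0.865, 0.057, 0.498], [0.049, -0.998, 0.028], [0.499, 0.0, -0.867]]
ft_force: [-2.4, -0.3, -0.1]
width: -0.1
```

{"fn": "step_arm", "kwargs": {
  "steps": [
    [[0.09,0,0.05],[0,0,0]],
    [[0.09,0,0.05],[0,0,0]],
    [[0.09,0,0.05],[0,0,0]]
  ]
}}

```text
time: 6.4
ee_pos: [569.7, -29.4, 46.8]
eef_rot: [[0.865, 0.057, 0.498], [0.049, -0.998, 0.028], [0.499, 0.0, -0.867]]
ft_force: [-1.2, -0.1, -0.3]
width: 0.2
```

{"fn": "step_arm", "kwargs": {
  "steps": [
    [[0.09,0,0.05],[0,0,0]],
    [[0.09,0,0.05],[0,0,0]]
  ]
}}

```text
time: 6.65
ee_pos: [570.8, -29.3, 46.4]
eef_rot: [[0.867, 0.058, 0.496], [0.05, -0.998, 0.029], [0.496, -0.0, -0.868]]
ft_force: [-18.0, -3.1, 13.5]
width: 0.1
```

{"fn": "step_arm", "kwargs": {
  "steps": [
    [[-0.43,0,-0.25],[0,0,0]],
    [[-3.5,0,-2.0],[0,0,0]],
    [[-3.5,0,-2.0],[0,0,0]],
    [[-2.2,0,-1.27],[0,0,0]],
    [[0,-4.85,0],[0,0,0]],
    [[0,-4.85,0],[0,0,0]],
    [[0,-4.8,0],[0,0,0]],
    [[0,0,0],[0,0,0]]
  ]
}}

```text
time: 7.65
ee_pos: [452.6, 112.7, 47.3]
eef_rot: [[0.864, 0.064, 0.499], [0.055, -0.998, 0.032], [0.5, -0.0, -0.866]]
ft_force: [-1.2, -0.3, 0.4]
width: -0.1
```

{"fn": "step_arm", "kwargs": {
  "steps": [
    [[0.87,0,0.5],[0,0,0]],
    [[0.87,0,0.5],[0,0,0]],
    [[0.43,0,0.247],[0,0,0]],
    [[0.43,0,0.247],[0,0,0]],
    [[0.43,0,0.247],[0,0,0]],
    [[0.43,0,0.247],[0,0,0]],
    [[0.43,0,0.247],[0,0,0]],
    [[0.43,0,0.247],[0,0,0]],
    [[0.43,0,0.247],[0,0,0]],
    [[0.43,0,0.247],[0,0,0]]
  ]
}}

```text
time: 8.9
ee_pos: [512.3, 112.6, 46.2]
eef_rot: [[0.866, 0.057, 0.497], [0.049, -0.998, 0.028], [0.498, 0.0, -0.867]]
ft_force: [-0.4, -0.9, -1.0]
width: -0.1
```

{"fn": "step_arm", "kwargs": {
  "steps": [
    [[0.43,0,0.247],[0,0,0]],
    [[0.43,0,0.247],[0,0,0]],
    [[0.43,0,0.247],[0,0,0]],
    [[0.43,0,0.247],[0,0,0]],
    [[0.43,0,0.247],[0,0,0]],
    [[0.43,0,0.247],[0,0,0]],
    [[0.43,0,0.247],[0,0,0]]
  ]
}}

```text
time: 9.78
ee_pos: [547.2, 114.5, 46.5]
eef_rot: [[0.865, 0.057, 0.498], [0.049, -0.998, 0.028], [0.499, 0.0, -0.867]]
ft_force: [-1.9, -1.1, -1.1]
width: -0.3
```

{"fn": "step_arm", "kwargs": {
  "steps": [
    [[0.26,0,0.15],[0,0,0]],
    [[0.26,0,0.15],[0,0,0]],
    [[0.17,0,0.1],[0,0,0]],
    [[0.17,0,0.1],[0,0,0]],
    [[0.09,0,0.05],[0,0,0]]
  ]
}}

```text
time: 10.4
ee_pos: [558.1, 115.1, 46.7]
eef_rot: [[0.865, 0.057, 0.498], [0.049, -0.998, 0.028], [0.499, 0.0, -0.867]]
ft_force: [-1.0, -0.8, -0.6]
width: -0.0
```

{"fn": "step_arm", "kwargs": {
  "steps": [
    [[0.09,0,0.05],[0,0,0]],
    [[0.09,0,0.05],[0,0,0]],
    [[0.09,0,0.05],[0,0,0]]
  ]
}}

```text
time: 10.78
ee_pos: [561.1, 115.3, 46.7]
eef_rot: [[0.865, 0.057, 0.498], [0.049, -0.998, 0.028], [0.499, 0.0, -0.867]]
ft_force: [-1.6, -1.1, 0.4]
width: 0.4
```

{"fn": "step_arm", "kwargs": {
  "steps": [
    [[0.09,0,0.05],[0,0,0]],
    [[0.09,0,0.05],[0,0,0]]
  ]
}}

```text
time: 11.02
ee_pos: [563.1, 115.4, 46.7]
eef_rot: [[0.865, 0.057, 0.498], [0.049, -0.998, 0.028], [0.499, 0.0, -0.867]]
ft_force: [-2.5, -2.4, 1.1]
width: -0.0
```

{"fn": "step_arm", "kwargs": {
  "steps": [
    [[0.09,0,0.05],[0,0,0]],
    [[0.05,0,0.03],[0,0,0]]
  ]
}}

```text
time: 11.28
ee_pos: [563.3, 115.5, 46.0]
eef_rot: [[0.867, 0.057, 0.495], [0.049, -0.998, 0.028], [0.495, 0.0, -0.869]]
ft_force: [-12.5, -2.1, 7.4]
width: 0.5
```

{"fn": "step_arm", "kwargs": {
  "steps": [
    [[-0.43,0,-0.25],[0,0,0]],
    [[-3.0,0,-1.75],[0,0,0]],
    [[2.75,0,-4.77],[0,0,0]],
    [[2.75,0,-4.77],[0,0,0]],
    [[2.75,0,-4.77],[0,0,0]],
    [[2.75,0,-4.77],[0,0,0]],
    [[0,0,0],[0,-0.174,0]],
    [[0,0,0],[0,-0.174,0]],
    [[0,0,0],[0,-0.174,0]]
  ]
}}

```text
time: 12.4
ee_pos: [526.0, 113.5, 269.0]
eef_rot: [[0.998, 0.057, -0.001], [0.057, -0.998, 0.0], [-0.001, -0.0, -1.0]]
ft_force: [0.0, -0.3, -0.1]
width: 0.2
```

{"fn": "step_arm", "kwargs": {
  "steps": [
    [[3,4,0],[0,0,0]],
    [[3,4,0],[0,0,0]],
    [[3,4,0],[0,0,0]],
    [[0,0,0],[0,0,0]],
    [[0,0,0],[0,0,0]]
  ]
}}

```text
time: 13.02
ee_pos: [621.8, -1.2, 266.9]
eef_rot: [[0.998, 0.057, -0.0], [0.057, -0.998, 0.0], [0.0, -0.0, -1.0]]
ft_force: [-0.5, 0.0, -0.2]
width: -0.1
```

```bash
python3 - <<'E'
from h import *
c=shot('wrist','pics/w2.png')
im=cv2.imread('pics/w2.png');cv2.imwrite('pics/w2b.png',cv2.resize(im,(800,600),interpolation=cv2.INTER_CUBIC))
s=manip.observe();print(s['time'],s['ee_pos'],np.round(s['eef_rot'],3).tolist())
E
```

```text
13.075 [621.527733    -0.67228723 267.10536719] [[0.998, 0.057, 0.0], [0.057, -0.998, 0.0], [0.0, -0.0, -1.0]]
```

View pics/w2b.png

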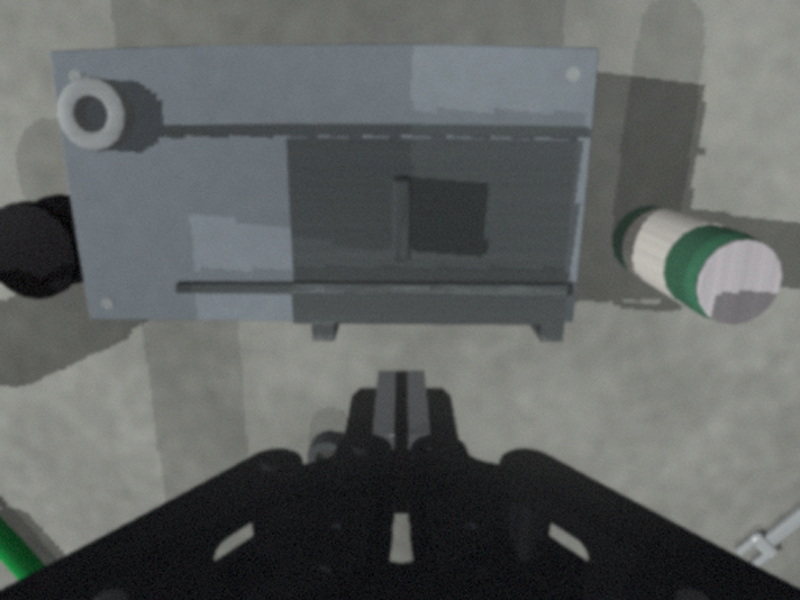

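Both drawers now sit inside the front edge. The tab's top is at (393..411, 176..260), with its shadow to the right. The tongues are at (323,330) and (548,330), still before the posts.

```bash
cat >> fit.py <<'E'
print('w2');c=load('pics/w2.png')
for n,p,z in(('t1',(393,180),125),('t2',(411,178),125),('t3',(393,260),125),('t4',(411,260),125),('BL',(53,52),85),('BR',(598,48),85),('FL',(90,319),85),('plateL',(290,200),89),('tongueL',(325,323),85),('tongueR',(550,323),85),('bearing',(92,113),99),('roller',(38,250),50),('can',(738,280),130)):
    w=ray(c,p[0]*.64,p[1]*.64,z);print(n,w.round(1),loc(w).round(1))
E
python3 fit.py|sed -n '/w2/,$p'
```

```text
w2
t1 [673.5   7.1 125. ] [ 13.5 -37.8]
t2 [675.   -2.3 125. ] [ 14.5 -47.3]
t3 [630.2   4.9 125. ] [-29.8 -37.6]
t4 [630.8  -5.  125. ] [-29.9 -47.5]
BL [735.6 211.   85. ] [ 87.1 162.2]
BR [ 752.1 -105.5   85. ] [  85.5 -154.8]
FL [569.5 204.9  85. ] [-78.9 165.6]
plateL [655.2  68.8  89. ] [-1.2 24.8]
tongueL [576.1  47.   85. ] [-81.4   7.6]
tongueR [584.4 -99.7  85. ] [ -81.6 -139.4]
bearing [701.1 181.5  99. ] [ 51.1 134.7]
roller [606.2 259.8  50. ] [-39.2 218.3]
can [ 631.5 -189.7  130. ] [ -39.7 -231.9]
```

{"fn": "step_arm", "kwargs": {
  "steps": [
    [[1.5,2.6,0],[0,0,0]],
    [[1.5,2.6,0],[0,0,0]],
    [[0,0,5.5],[0,0,0]],
    [[0,0,5.5],[0,0,0]],
    [[0,0,5.5],[0,0,0]],
    [[0,0,0],[0,0,0]]
  ]
}}

```text
time: 13.82
ee_pos: [650.2, -49.7, 96.5]
eef_rot: [[0.998, 0.058, -0.011], [0.058, -0.998, 0.002], [-0.011, -0.003, -1.0]]
ft_force: [-1.0, 0.1, 0.6]
width: -0.0
```

{"fn": "step_arm", "kwargs": {
  "steps": [
    [[0,-0.8,0],[0,0,0]],
    [[0,-0.8,0],[0,0,0]],
    [[0,-0.6,0],[0,0,0]],
    [[0,-0.5,0],[0,0,0]],
    [[0,-0.5,0],[0,0,0]],
    [[0,-0.5,0],[0,0,0]],
    [[0,-0.5,0],[0,0,0]],
    [[0,-0.5,0],[0,0,0]]
  ]
}}

```text
time: 14.82
ee_pos: [652.2, -4.7, 102.3]
eef_rot: [[0.998, 0.057, 0.0], [0.057, -0.998, -0.0], [0.0, 0.0, -1.0]]
ft_force: [0.0, -2.6, 1.8]
width: 0.1
```

{"fn": "step_arm", "kwargs": {
  "steps": [
    [[0,-0.5,0],[0,0,0]],
    [[0,-0.5,0],[0,0,0]],
    [[0,-0.5,0],[0,0,0]],
    [[0,-0.5,0],[0,0,0]],
    [[0,-0.3,0],[0,0,0]]
  ]
}}

```text
time: 15.45
ee_pos: [650.9, 18.7, 102.1]
eef_rot: [[0.998, 0.057, 0.0], [0.057, -0.998, 0.0], [0.0, -0.0, -1.0]]
ft_force: [1.5, -2.2, 0.9]
width: 0.1
```

{"fn": "step_arm", "kwargs": {
  "steps": [
    [[0,-0.2,0],[0,0,0]],
    [[0,-0.2,0],[0,0,0]],
    [[0,-0.2,0],[0,0,0]]
  ]
}}

```text
time: 15.82
ee_pos: [650.5, 24.0, 102.1]
eef_rot: [[0.998, 0.057, 0.0], [0.057, -0.998, -0.001], [0.0, 0.001, -1.0]]
ft_force: [2.1, -7.6, 1.0]
width: -0.3
```

{"fn": "step_arm", "kwargs": {
  "steps": [
    [[0,-0.1,0],[0,0,0]],
    [[0,-0.1,0],[0,0,0]]
  ]
}}

```text
time: 16.08
ee_pos: [650.6, 24.0, 102.2]
eef_rot: [[0.998, 0.057, 0.0], [0.057, -0.998, -0.004], [0.0, 0.004, -1.0]]
ft_force: [2.2, -10.8, 0.6]
width: 0.1
```

{"fn": "step_arm", "kwargs": {
  "steps": [
    [[0,-0.15,0],[0,0,0]],
    [[0,-0.15,0],[0,0,0]]
  ]
}}

```text
time: 16.32
ee_pos: [650.6, 24.2, 102.2]
eef_rot: [[0.998, 0.057, 0.001], [0.057, -0.998, -0.01], [0.0, 0.01, -1.0]]
ft_force: [1.4, -21.7, 0.7]
width: -0.4
```

{"fn": "step_arm", "kwargs": {
  "steps": [
    [[0,1.0,0],[0,0,0]],
    [[0,2,0],[0,0,0]],
    [[0,0,-5.5],[0,0,0]],
    [[0,0,-5.5],[0,0,0]],
    [[-3,0,-5.5],[0,0,0]],
    [[0,0,0],[0,0,0]],
    [[0,0,0],[0,0,0]]
  ]
}}

```text
time: 17.2
ee_pos: [621.6, -2.6, 266.7]
eef_rot: [[0.998, 0.057, -0.0], [0.057, -0.998, 0.0], [-0.0, -0.0, -1.0]]
ft_force: [0.3, -0.4, -0.9]
width: 0.1
```

```bash
python3 - <<'E'
from h import *
c=shot('wrist','pics/w3.png');shot('top','pics/top3.png')
im=cv2.imread('pics/w3.png');cv2.imwrite('pics/w3b.png',cv2.resize(im,(800,600),interpolation=cv2.INTER_CUBIC))
s=manip.observe();print(s['time'],s['ee_pos'],s['ft_force'])
E
```

```text
17.3 [621.16408659  -2.43882223 264.56949642] [0.27782166 0.5550136  0.32524529]
```

View pics/w3b.png

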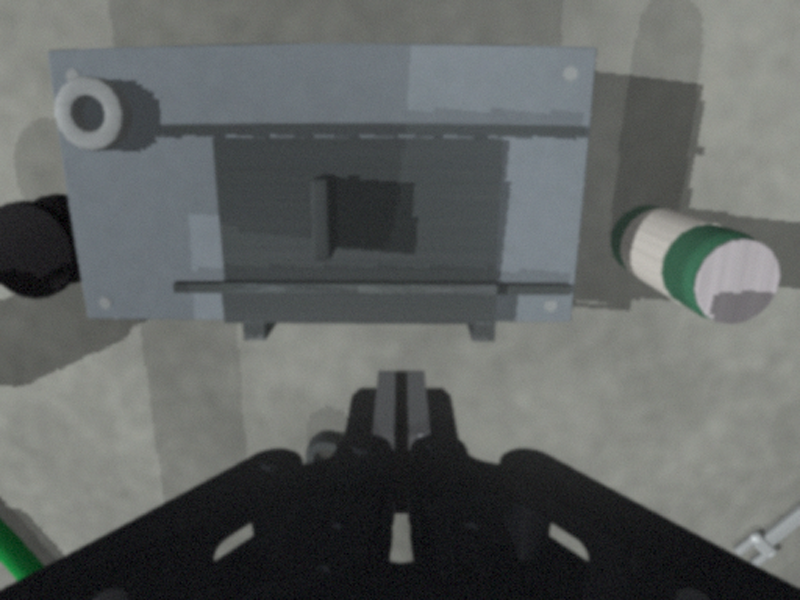

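```bash
cat >> fit.py <<'E'
print('w3');c=load('pics/w3.png')
for n,p,z in(('t1',(314,180),125),('t3',(316,260),125),('plateL',(217,200),89),('tongueL',(257,323),85),('tongueR',(482,323),85),('bearing',(89,113),99),('can',(738,280),130)):
    w=ray(c,p[0]*.64,p[1]*.64,z);print(n,w.round(1),loc(w).round(1))
for w in((570.8,-29.3),(563.3,115.5)):print('stop',loc(w).round(1))
im=cv2.imread('pics/top3.png')[105:235,175:360]
cv2.imwrite('pics/top3c.png',cv2.resize(im,None,fx=4.3,fy=4.3,interpolation=cv2.INTER_CUBIC))
E
python3 fit.py|sed -n '/w3/,$p'
```

```text
w3
t1 [671.   47.3 125. ] [13.3  2.5]
t3 [627.7  45.7 125. ] [-30.    3.4]
plateL [652.8 111.7  89. ] [-1.2 67.8]
tongueL [573.4  90.1  85. ] [-81.7  50.8]
tongueR [581.8 -56.5  85. ] [-81.7 -96.1]
bearing [700.8 181.7  99. ] [ 50.8 134.9]
can [ 631.4 -191.   130. ] [ -39.9 -233.1]
stop [-91.1 -68.3]
stop [-90.3  76.7]
```

View pics/top3c.png

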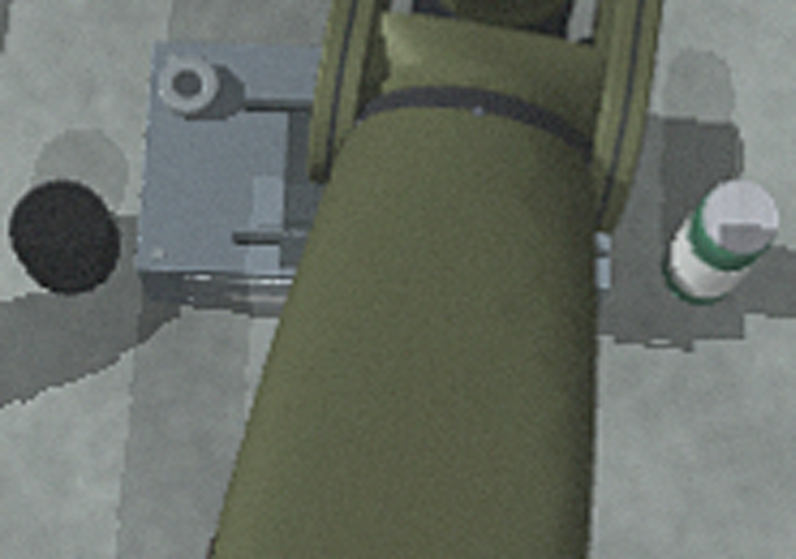

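```bash
python3 -c "
from workcell import manip
print(manip.hand_in())"
```

```text
the job is handed in; nothing more can be done
None
```

I pushed both drawers fully home with the shut fingertips, right drawer first. Then I pushed the lock tab to the left until it stopped, and handed in at about 17 s with the gripper clear above the cabinet.

**Drawers:** Each drawer moved at 1–2.5 N and then came up hard against its stop, at 18 N for the right and 12.5 N for the left. Both stop points agree to within 1 mm in the cabinet frame, and the pictures show no drawer sticking out.

**Lock plate:** It moved at 2–3 N and then stopped firmly, with the push rising to 22 N and no further movement. The pictures give about 41–43 mm of travel. The left tongue is at cabinet y of roughly 47–51 mm and the right one at roughly −96 to −100 mm, both in front of the drawers. My measurements are only good to about 4 mm, so I rely on the firm stop as the sign that it is fully locked.

**Other things:** The bearing, roller and oil can are where they were, to within measuring error.

**Not checked:** The bushes can't be seen inside the closed drawers. I pushed at about 40 mm/s or slower, slowing down near the end, so I expect they are still upright. I did not measure the collar, screwdriver, wrench or drill again afterwards, but the arm reported no contact with anything else.

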